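Take the signal lamp out of the vise and pack it

ROBOT

A 7-joint arm with a two-finger parallel gripper is mounted at the origin on the work surface. World frame = base frame: x ahead of the robot, y to its left, z up, the work surface at z = 0. Lengths are in m, angles in rad, forces in N, time in s.
With the tool pointing down it reaches from about 0.425 to 0.875 m from the base axis. Payload 8.4 kg.
Tool frame: the origin (TCP) lies at the very end of the fingers, on their centre line; the grasp point (between the pads) lies grasp_offset behind it (grasp_offset is the distance from the TCP to the grasp point, in m); z points along the fingers, y is the line along which they close (so a half turn about z gives the same grasp; the last joint's range is limited). The gripper opens to 85 mm and grips with 20 to 120 N. Pads are 22 mm wide; open, the fingers measure 114 mm over their backs; the gripper's body (76 mm by 85 mm) begins 54 mm behind the grasp point. The pads swing forward as they close: fully open they stand 13 mm farther back than shut.
Start: joints at [1.023, 0.333, 0.04, 1.465, -0.013, 1.343, -0.059], TCP at [0.282, -0.586, 0.231] pointing down, gripper open.
Joint ranges: [-2.58, 2.58], [-0.38, 2.09], [-1.3, 1.39], [0.25, 2.4], [-1.5, 4.64], [0.08, 2.09], [-2.65, 2.65]. Speed limits (rad/s): [2.22, 2.22, 2.79, 2.79, 3.14, 3.14, 3.14].

INTERFACE

Orientations are given as a unit quaternion [w, x, y, z].
In Python, from station import read_state, snapshot, job_done, boxes_of, masks_of, grasp_offset gives the robot as it stands.
- The arm moves only by the shell command python3 -m creep 'ROWS' [FORCE]. ROWS is JSON, one flat list of numbers, 7 for each row, row after row: the opening, from 0 (shut) to 1 (fully open), then the shift along the tool's x, y, z in cm, then the turn, a rotation vector about the tool's x, y, z in rad. In form: [hand, dx, dy, dz, wx, wy, wz, hand, dx, dy, dz, wx, wy, wz, ...]. A call has exactly 5 rows; each row shifts and turns the commanded pose from where the row before left it, along the tool's axes as they then stand; what a row does not reach is not made up. A row lasts 1/10 s, in which the tool goes at most 50 mm and 8.59 degrees, less where a joint would pass 70% of its speed; a pose out of reach is approached as far as the arm can. A call with a gripper value outside its range is refused whole. The fingers move at their own pace and stop on an object; FORCE is the grip in N (left out, the last holds). Time passes only in rows, so rows that do not move let the fingers close, or fill a call up. It gives the time, the measured TCP pose, the force, the opening and the grip force at its end, in the units of the state.
- read_state(): the state, without advancing time (a new reading comes with each control period).
- snapshot(name): name is "scene" or "side" or "wrist"; returns a dict with "image" (400x640x3 uint8, red, green, blue), "depth" (400x640 float32, m along the optical axis (not along the pixel's ray), 0 where there is no reading), "fx", "fy", "cx", "cy" (pixels), "extrinsics" (4x4, takes a point from world to camera coordinates). Camera axes: x right, y up, looking along -z (the intrinsics and any distortion apply to the point x, -y, -z); pixel columns grow to the right and rows downward; lengths in m; the calibration is good to about 2 mm. A picture is of the moment at which its call begins.
- job_done(): hands the job in; it is judged then, once.
Trained networks look in the newest picture that a camera, given by its name, has taken for a name from the list of things; names that differ only in an ending like _2 or _b are one class to them, and where a whole thing is asked for, a point or a joint stands for the part that bears it (a point fixed in the world has none). Each returns a list of dicts, best first, with "confidence" (0 to 1); they miss things now and then, are a little off and sometimes report something else, mostly with a low value. They report only what shows in the picture. A call takes as long as a camera call.
- boxes_of(camera, query): "rect" ([left, top, right, bottom] in pixels, round what is visible of it).
- masks_of(camera, query): "region" (400x640 bool, what is visible of it) and "rect" ([left, top, right, bottom] in pixels, round what is visible of it).
The state is a dict: "t": time; "qpos": joint angles; "qd": joint speeds; "effort": joint torques, N m; "position": TCP position; "tool_rot": TCP orientation; "contact_force": force on the tool from outside, world axes, zero at the start; "wrist_torque": the same for the moment, N m; "opening": opening from 0.0 (shut) to 1.0 (fully open); "grip_force": force on a finger pad.
Only numpy, scipy, OpenCV 4.12 (cv2) and the standard library are available. Lean on these libraries where they do the work, as an engineer would, in place of code of your own. Each camera call takes 0.05 s, during which the arm holds its last target. There are 200 camera calls.

TASK

The overhauled signal lamp is still clamped in the small vise under the work light: slide the vise jaw fully back to its stop by its knob, leave it there, then lift the lamp out and stand it upright on the lift floor inside the grey tote. The lift floor sits at a different height each time, so feel for it: do not drop the lamp onto it or press the lamp down hard. Do not disturb the other instruments or press the red button.

Things in the scene. Friction and masses are not known exactly. Their poses are not given: they have to be found in the camera images.
- vise: Small bench vise, fixed, grey base 135 x 230 x 22 mm. Origin on its underside, below the lamp's place; x points roughly away from the robot, y along the slide, z up. Bed at z = 22 mm, between rails 8 mm high with inner faces at x = -40 and +40 mm. Fixed jaw: face at y = -31 mm, top at z = 50 mm, x -40 to +40 mm. End block of the slide: y 113 to 125 mm, top at z = 50 mm.
- light_edge (a point): Middle of the lower front edge of the fixed work-light bar over the vise. The bar covers vise x 8 to 43, y -93 to 113, z 200 to 220 mm, on two 12 mm posts at x = 60, y = -85 and 105 mm. It leaves no room above the lamp for an upright gripper: take the lamp with the tool leaning about 30 to 40 degrees, from the open -x side. Axes as the vise.
- vise_jaw (a joint): Sliding jaw: 0 = closed on the lamp, 0.035 (m) = fully back at its stop, towards +y of the vise. Slides stiffly (some 6 N), stays where left. Closed, it fills y 31 to 67, x -40 to 40 mm, top at z = 50 mm, and its lip (z 36 to 50 mm) reaches over the lamp's foot to y = 22.5 mm, so the lamp cannot be lifted until the jaw is back.
- jaw_knob (a point): Centre of the top face of the jaw's upright black knob, on an arm on the robot side of the jaw. Knob 22 mm diameter, 78 to 104 mm above the shelf, on a 14 mm stem down to the arm, whose top is 49 mm above the shelf. At x = -87, y = 52 mm of the vise when closed; moves with the jaw. Axes as the vise.
- lamp: Cast-aluminium signal lamp, about 0.4 kg, 90 mm high. Origin at the centre of its underside, z up. Foot 56 (x) x 60 (y) x 12 mm; housing 44 (x) x 40 (y) mm from z = 12 to 86 mm, low fins on top; round lens on its +x side (36 mm diameter at z = 58 mm, 9 mm proud). Grip its flat sides y = +-20 mm at z 45 to 80 mm, above the jaws. In the vise: axes as the vise, underside at z = 22 mm.
- tote: Open grey plastic tote, fixed, outside 158 x 158 mm, walls 4 mm thick and 60 mm high. Origin at the centre of its underside, z up. Inside is a black lift floor, a level plate that fills it; its top is anywhere from 9 to 44 mm above the tote's underside, different each time, not measured. It is stiff and holds still under the lamp's weight.
- anemometer: Bystander: chrome anemometer head, three cups on a hub, standing 79 mm high, about 100 mm across. Origin at the centre of its underside. Leave alone.
- dosimeter: Bystander: grey plastic dosimeter lying flat, 85 x 52 x 20 mm. Origin at the centre of its underside. Leave alone.
- plug: Bystander: brass contact plug standing upright, 36 mm diameter, 58 mm high. Origin at the centre of its underside. Leave alone.
- call_button_top (a point): Centre of the top of the red push button on the cream steel control box (90 x 120 x 60 mm, fixed, the button in the middle of its top). Do not press.
- call_button (a joint): Travel of the red button, 0 = up, 0.006 m = pressed fully down.

How it is judged:
On the way, in this order (a step that is already met when the one before it is completed fails the run):
1. the jaw is fully back at its stop while the lamp still stands on the bed of the vise (value of joint vise_jaw above 0.031 m and z of lamp in the frame of vise below 0.03 m), for 0.2 s.
2. the lamp is lifted clear of the vise jaws (z of lamp in the frame of vise above 0.06 m), for 0.1 s.
At the end, for the whole second after the job is handed in: The lamp stands upright (within 0.1 rad) and at rest on the lift floor inside the tote (its centre within 50 mm of the tote's in x and y, underside 4 to 52 mm above the tote's), and the vise jaw is still fully back (over 31 of its 35 mm) (x of lamp in the frame of tote between -0.05 and 0.05 m and y of lamp in the frame of tote between -0.05 and 0.05 m and z of lamp in the frame of tote between 0.004 and 0.052 m and angle between lamp's own z axis and vertical below 0.1 rad and linear speed of lamp below 0.02 m/s and value of joint vise_jaw above 0.031 m); the robot touches nothing.
It fails at once if the lamp is dropped or flung into the tote (faster than 0.4 m/s inside it) (x of lamp in the frame of tote between -0.05 and 0.05 m and y of lamp in the frame of tote between -0.05 and 0.05 m and z of lamp in the frame of tote below 0.075 m and linear speed of lamp above 0.4 m/s).
It fails at once if the lamp is pressed on the tote with more than 60 N (contact force between lamp and tote above 60 N).
It fails at once if a bystander instrument is moved more than 15 mm (distance of any of anemometer, dosimeter, plug from where it was at the start of the episode above 0.015 m).
It fails at once if the red button is pressed (over 3 mm) (value of joint call_button above 0.003 m).
It also fails if it takes over 59 s, if anything falls off the work surface, if the arm or the gripper's body presses on something with over 40 N, if the wrist force passes 120 N, or if a joint passes its speed limit or range.

## Working session

There is one attempt and no reset: what is moved stays moved. The work goes in short steps, Python scripts to look and compute and a shell command to move; the robot and the scene stay as the last step left them, time stands still between calls to the robot, and variables do not carry over. Pictures are saved under pics/ and viewed, at most 10 in all, crops included, and the job is handed in when it is done.

```bash
ls; mkdir -p pics
cat > h.py <<'E'
import numpy as np, cv2
from station import *
from scipy.spatial.transform import Rotation as R
def world(s,mask):
    v,u=np.nonzero(mask&(s["depth"]>0)); d=s["depth"][v,u]
    p=np.c_[(u-s["cx"])/s["fx"]*d,-(v-s["cy"])/s["fy"]*d,-d]
    E=np.array(s["extrinsics"]); return (p-E[:3,3])@E[:3,:3]
def pix(s,p):
    E=np.array(s["extrinsics"]); c=E[:3,:3]@p+E[:3,3]
    return s["cx"]+s["fx"]*c[0]/-c[2], s["cy"]-s["fy"]*c[1]/-c[2]
E
python3 - <<'E'
from h import *
print(read_state(),grasp_offset)
for c in("scene","side"):
    s=snapshot(c); cv2.imwrite(f"pics/{c}0.png",s["image"][:,:,::-1])
    np.savez(f"{c}0.npz",**s)
    E=s["extrinsics"];print(c,-np.array(E)[:3,:3].T@np.array(E)[:3,3],s["fx"])
    for n in("vise","vise_jaw","jaw_knob","lamp","tote","anemometer","dosimeter","plug","call_button"):
        for m in masks_of(c,n)[:2]:
            if m["confidence"]<.3: continue
            w=world(s,m["region"])
            if len(w)==0: continue
            print(n,round(m["confidence"],2),np.array(m["rect"]).astype(int),np.median(w,0).round(3),np.percentile(w,2,axis=0).round(3),np.percentile(w,98,axis=0).round(3))
E
```

```text
pics
{'t': 0.0, 'qpos': array([ 1.02279462,  0.33386517,  0.03991408,  1.46630304, -0.0134173 ,
        1.34330371, -0.05849058]), 'qd': array([-2.99677294e-04, -9.08428200e-05, -2.13235128e-03,  7.44920727e-04,
       -6.86702383e-04, -1.43316939e-03,  7.31835673e-04]), 'effort': array([ 2.08117111e-03, -6.58541894e+01,  1.36647072e+00, -4.05559230e+01,
        1.69637252e-02,  1.24306654e-02,  1.22595438e-05]), 'position': array([ 0.28177762, -0.58522531,  0.23043584]), 'tool_rot': array([-7.72926700e-04,  9.74932873e-01,  2.22497738e-01, -2.29837030e-04]), 'contact_force': array([ 0.54748218, -0.48970778, -0.35847352]), 'wrist_torque': array([-0.02126592,  0.03041325, -0.02404747]), 'grip_force': 0.0, 'opening': 1.0025774670465077} 0.0187
scene [ 1.12360239 -0.36802613  1.30187411] 446.7824098440642
vise 0.97 [330 155 415 234] [0.658 0.179 0.043] [0.547 0.07  0.002] [0.701 0.292 0.222]
vise_jaw 0.6 [364 160 391 203] [0.64  0.222 0.049] [0.536 0.195 0.035] [0.671 0.236 0.104]
jaw_knob 0.91 [363 161 392 201] [0.635 0.222 0.049] [0.532 0.193 0.026] [0.671 0.244 0.104]
lamp 0.68 [363 
[... 746 characters left out ...]
.233 0.049] [0.528 0.198 0.021] [0.668 0.244 0.104]
jaw_knob 0.89 [235 252 278 283] [0.598 0.233 0.049] [0.527 0.199 0.022] [0.667 0.244 0.104]
lamp 0.97 [253 229 281 261] [0.603 0.186 0.087] [0.591 0.153 0.033] [0.637 0.197 0.112]
tote 0.77 [310 181 372 231] [ 0.579 -0.154  0.038] [ 0.497 -0.254  0.   ] [ 0.669 -0.081  0.06 ]
anemometer 0.77 [393 163 417 188] [ 0.492 -0.425  0.062] [ 0.448 -0.456  0.003] [ 0.522 -0.382  0.078]
dosimeter 0.71 [163 302 206 335] [0.634 0.445 0.019] [0.596 0.413 0.002] [0.68  0.471 0.022]
plug 0.78 [231 333 246 353] [0.477 0.422 0.018] [0.467 0.403 0.001] [0.494 0.433 0.053]
plug 0.35 [163 302 205 334] [0.635 0.445 0.019] [0.596 0.415 0.005] [0.681 0.471 0.022]
```

Run:
```python
from h import *
a=np.load("scene0.npz");b=np.load("side0.npz")
for n,s in(("scene",a),("side",b)):
    m=np.ones(s["depth"].shape,bool);w=world(s,m)
    near=lambda lo,hi,x,y,r:w[(w[:,2]>lo)&(w[:,2]<hi)&(np.hypot(w[:,0]-x,w[:,1]-y)<r)]
    def rect(q,t):
        if len(q)<5: print(n,t,len(q));return
        r=cv2.minAreaRect((q[:,:2]*1000).astype(np.float32)); print(n,t,len(q),np.round(r[0]),np.round(r[1]),round(r[2],1))
    rect(near(.098,.108,.538,.225,.04),"knob")
    rect(near(.195,.225,.65,.18,.2),"bar")
    rect(near(.1,.12,.63,.17,.07),"lamptop")
    rect(near(.017,.026,.63,.19,.16),"base")
    rect(near(.045,.054,.63,.19,.16),"jaws")
    rect(near(.054,.065,.58,-.165,.15),"tote")
    rect(near(.006,.047,.58,-.165,.06),"floor")
    q=near(.006,.05,.58,-.165,.06); print(np.percentile(q[:,2],[5,50,95]) if len(q) else 0)
im=a["image"][110:310,150:470,::-1];cv2.imwrite("pics/s1.png",cv2.resize(im,None,fx=2.5,fy=2.5,interpolation=2))
im=b["image"][150:350,150:450,::-1];cv2.imwrite("pics/s2.png",cv2.resize(im,None,fx=2.6,fy=2.6,interpolation=2))
```

```text
scene knob 33 [546. 227.] [20. 20.] 51.4
scene bar 945 [665. 181.] [206.  61.] 87.7
scene lamptop 55 [638. 171.] [19. 40.] 1.0
scene base 1129 [634. 182.] [232. 137.] 87.6
scene jaws 445 [612. 191.] [216. 165.] 87.7
scene tote 327 [ 587. -172.] [162. 158.] 9.5
scene floor 1087 [ 580. -164.] [117. 117.] 60.0
[0.03222287 0.03676544 0.04103737]
side knob 48 [541. 232.] [18. 18.] 40.4
side bar 1025 [662. 183.] [208.  60.] 87.4
side lamptop 184 [616. 176.] [41. 43.] 89.7
side base 1100 [631. 185.] [233. 138.] 87.7
side jaws 773 [606. 197.] [210. 164.] 87.6
side tote 291 [ 585. -170.] [160. 167.] 9.1
side floor 503 [ 582. -173.] [119. 101.] 14.3
[0.03459615 0.03732473 0.03973389]
```

View pics/s1.png

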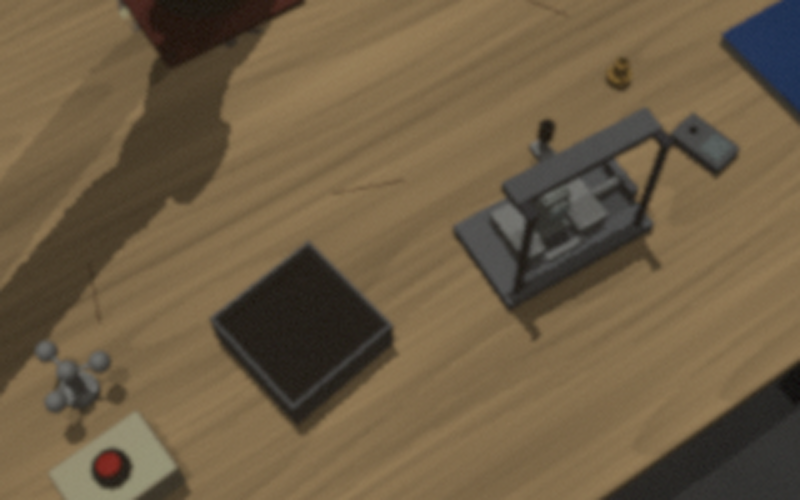

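View pics/s2.png

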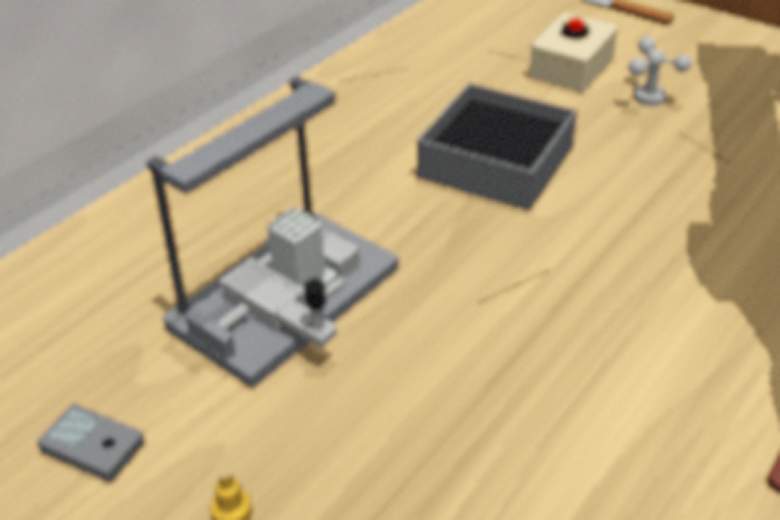

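```bash
cat >> h.py <<'E'
VY=np.radians(87.6)
def rot(ang,tilt=0): # tool y at world angle ang, leaning by tilt (fingers point forward)
    y=np.array([np.cos(ang),np.sin(ang),0]); z=np.array([0,0,-1.])
    M=np.c_[np.cross(y,z),y,z]; return M@R.from_rotvec([0,-tilt,0]).as_matrix()
from scipy.linalg import logm
def plan(p,M,n):
    s=read_state(); q=s["tool_rot"]; T=np.eye(4);T[:3,:3]=R.from_quat([*q[1:],q[0]]).as_matrix();T[:3,3]=s["position"]
    G=np.eye(4);G[:3,:3]=M;G[:3,3]=p
    L=np.real(logm(np.linalg.inv(T)@G)); w=np.array([L[2,1],L[0,2],L[1,0]])
    D=np.linalg.inv(T)@G
    print("rows",n,"cm",(L[:3,3]*100/n).round(2),"rad",(w/n).round(3),"| total cm",(D[:3,3]*100).round(2),"step",(np.linalg.norm(L[:3,3])*100/n).round(2))
E
python3 -c "
from h import *
plan([.48,.10,.23],rot(VY),25)"
```

```text
rows 25 cm [3.45 1.82 0.01] rad [-0.     0.    -0.106] | total cm [ 47.59 -53.18   0.13] step 3.9
```

```bash
python3 -m creep '[1,3.45,1.82,0,0,0,-0.106,1,3.45,1.82,0,0,0,-0.106,1,3.45,1.82,0,0,0,-0.106,1,3.45,1.82,0,0,0,-0.106,1,3.45,1.82,0,0,0,-0.106]' 40
python3 -m creep '[1,3.45,1.82,0,0,0,-0.106,1,3.45,1.82,0,0,0,-0.106,1,3.45,1.82,0,0,0,-0.106,1,3.45,1.82,0,0,0,-0.106,1,3.45,1.82,0,0,0,-0.106]'
python3 -c "
from h import *
print(read_state()['qpos'].round(2))
plan([.48,.10,.23],rot(VY),15)"
```

```text
t: 1.5
position: [0.4732, -0.5519, 0.231]
tool_rot: [-0.0, 0.882, 0.472, -0.0]
contact_force: [0.3, 0.5, -0.1]
opening: 1.0
grip_force: 0.0
t: 2.0
position: [0.6198, -0.426, 0.2309]
tool_rot: [-0.0, 0.727, 0.686, -0.0]
contact_force: [0.2, -0.4, 0.3]
opening: 1.001
grip_force: 0.0
[ 0.68  0.56 -0.23  1.15  0.12  1.45  0.41]
rows 15 cm [3.59 1.85 0.01] rad [-0.    -0.    -0.106] | total cm [ 51.7  -17.01   0.1 ] step 4.04
```

```bash
python3 -m creep '[1,3.5,1.82,0,0,0,-0.106,1,3.5,1.82,0,0,0,-0.106,1,3.5,1.82,0,0,0,-0.106,1,3.5,1.82,0,0,0,-0.106,1,3.5,1.82,0,0,0,-0.106]'
python3 -m creep '[1,3.5,1.82,0,0,0,-0.106,1,3.5,1.82,0,0,0,-0.106,1,3.5,1.82,0,0,0,-0.106,1,3.5,1.82,0,0,0,-0.106,1,3.5,1.82,0,0,0,-0.106]'
python3 -m creep '[1,3.5,1.82,0,0,0,-0.106,1,3.5,1.82,0,0,0,-0.106,1,3.5,1.82,0,0,0,-0.106,1,3.5,1.82,0,0,0,-0.106,1,3.5,1.82,0,0,0,-0.106]'
python3 -c "
from h import *
print(read_state()['qpos'].round(2))
plan([.543,.229,.2],rot(VY),5)
s=snapshot('wrist');np.savez('w0.npz',**s);cv2.imwrite('pics/w0.png',s['image'][:,:,::-1])"
```

```text
t: 2.5
position: [0.6823, -0.2407, 0.231]
tool_rot: [-0.0, 0.522, 0.853, 0.0]
contact_force: [0.1, 0.1, 1.2]
opening: 0.996
grip_force: 0.0
t: 3.0
position: [0.6426, -0.0495, 0.2312]
tool_rot: [0.0, 0.28, 0.96, 0.0]
contact_force: [-0.1, -0.6, 0.3]
opening: 1.003
grip_force: 0.0
t: 3.5
position: [0.5118, 0.0955, 0.2313]
tool_rot: [0.0, 0.019, 1.0, 0.0]
contact_force: [0.9, -0.2, 0.8]
opening: 0.998
grip_force: 0.0
[ 0.41  0.13 -0.73  1.75  0.09  1.3   1.19]
rows 5 cm [-0.52  2.69  0.63] rad [0.    0.    0.001] | total cm [-2.62 13.46  3.13] step 2.81
```

View pics/w0.png

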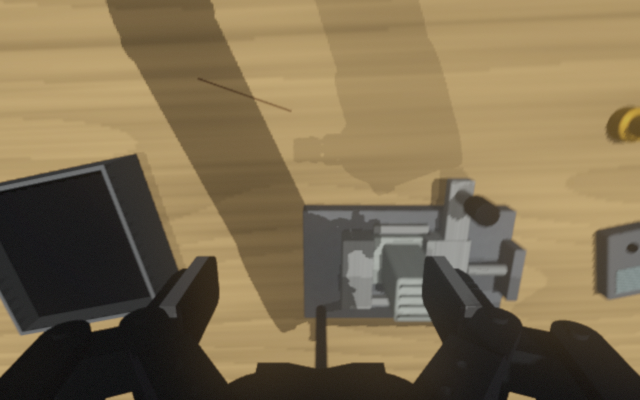

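Run:
```python
from h import *
s=np.load("w0.npz")
w=world(s,np.ones(s["depth"].shape,bool))
def rect(lo,hi,x0,x1,y0,y1,t):
    q=w[(w[:,2]>lo)&(w[:,2]<hi)&(w[:,0]>x0)&(w[:,0]<x1)&(w[:,1]>y0)&(w[:,1]<y1)]
    if len(q)<9: print(t,len(q));return
    r=cv2.minAreaRect((q[:,:2]*1000).astype(np.float32)); print(t,len(q),np.round(r[0],1),np.round(r[1],1),round(r[2],1),np.percentile(q,[2,98],axis=0).round(4).tolist())
rect(.1,.108,.51,.57,.2,.25,"knob")
rect(.108,.117,.58,.68,.1,.24,"lamp")
rect(.045,.054,.58,.69,.05,.17,"fixedjaw")
rect(.045,.054,.58,.69,.19,.26,"jaw")
rect(.017,.026,.5,.8,.05,.33,"base")
rect(.055,.064,.48,.7,-.3,-.05,"tote")
```

```text
knob 542 [543.2 230.7] [21.5 21.2] 20.1 [[0.533, 0.221, 0.1008], [0.5523, 0.2405, 0.1055]]
lamp 1002 [618.4 172.8] [32.1 42.5] 88.0 [[0.5995, 0.1578, 0.108], [0.6362, 0.1855, 0.1134]]
fixedjaw 2302 [638.7 126.8] [ 55.8 110.3] 71.7 [[0.5864, 0.093, 0.0466], [0.6784, 0.1579, 0.0521]]
jaw 1166 [594.9 224.6] [58.6 38.8] 63.9 [[0.5809, 0.1993, 0.0465], [0.6197, 0.2429, 0.0519]]
base 8768 [633.4 185.6] [229.5 136. ] 87.5 [[0.5643, 0.0729, 0.0201], [0.6943, 0.2961, 0.0243]]
tote 2538 [ 587.1 -168.9] [158.4 160.5] 9.3 [[0.4992, -0.2388, 0.0553], [0.6732, -0.0829, 0.0622]]
```

```bash
python3 -c "
from h import *
plan([.543,.2305,.083],rot(VY),10)"
```

```text
rows 10 cm [-0.32  1.31  1.49] rad [ 0.    -0.     0.002] | total cm [-3.28 13.09 14.86] step 2.01
```

```bash
python3 -m creep '[1,-0.66,2.62,0.9,0,0,0.004,1,-0.66,2.62,0.9,0,0,0.004,1,-0.66,2.62,0.9,0,0,0.004,1,-0.66,2.62,0.9,0,0,0.004,1,-0.66,2.62,0.9,0,0,0.004]'
python3 -m creep '[1,0,0,2.5,0,0,0,1,0,0,2.5,0,0,0,1,0,0,2.5,0,0,0,1,0,0,2,0,0,0,1,0,0,0,0,0,0]'
python3 -c "
from h import *
print(read_state()['qpos'].round(2))
plan([.543,.2305,.083],rot(VY),1)"
```

```text
t: 4.05
position: [0.5529, 0.224, 0.1861]
tool_rot: [0.0, 0.032, 0.999, -0.0]
contact_force: [-0.4, 0.1, 0.4]
opening: 0.998
grip_force: 0.0
t: 4.55
position: [0.551, 0.2222, 0.0886]
tool_rot: [-0.002, 0.031, 1.0, -0.001]
contact_force: [-0.0, -0.7, 0.0]
opening: 0.999
grip_force: 0.0
[ 0.13  0.44 -0.73  1.73  0.32  1.1   0.8 ]
rows 1 cm [0.84 0.79 0.57] rad [-0.002 -0.004 -0.021] | total cm [0.85 0.78 0.57] step 1.28
```

```bash
python3 -m creep '[1,0.42,0.4,0.2,0,0,-0.02,1,0.42,0.4,0.3,0,0,0,0,0,0,0,0,0,0,0,0,0,0,0,0,0,0,0,0,0,0,0,0]' 40
python3 -m creep '[0,0,0,0,0,0,0,0,0,0,0,0,0,0,0,0,0,0,0,0,0,0,0,0,0,0,0,0,0,0,0,0,0,0,0]'
```

```text
t: 5.05
position: [0.5449, 0.2316, 0.0869]
tool_rot: [0.0, 0.022, 1.0, 0.0]
contact_force: [-0.2, -0.4, -0.4]
opening: 0.514
grip_force: 0.0
t: 5.55
position: [0.5448, 0.2316, 0.0867]
tool_rot: [0.0, 0.021, 1.0, 0.0]
contact_force: [-0.1, -1.1, 5.2]
opening: 0.235
grip_force: 39.1
```

```bash
python3 -m creep '[0,0,0.7,0,0,0,0,0,0,0.7,0,0,0,0,0,0,0.7,0,0,0,0,0,0,0.7,0,0,0,0,0,0,0.5,0,0,0,0]'
python3 -m creep '[0,0,0.2,0,0,0,0,0,0,0.1,0,0,0,0,0,0,0.1,0,0,0,0,0,0,0,0,0,0,0,0,0,0,0,0,0,0]'
```

```text
t: 6.05
position: [0.5461, 0.2632, 0.0867]
tool_rot: [-0.0, 0.022, 1.0, -0.001]
contact_force: [-3.2, -8.0, 11.8]
opening: 0.234
grip_force: 39.8
t: 6.55
position: [0.5463, 0.2667, 0.0867]
tool_rot: [-0.0, 0.022, 1.0, -0.001]
contact_force: [-3.3, -7.0, 10.2]
opening: 0.237
grip_force: 39.8
```

```bash
python3 -m creep '[0,0,0.15,0,0,0,0,0,0,0.15,0,0,0,0,0,0,0,0,0,0,0,0,0,0,0,0,0,0,0,0,0,0,0,0,0]'
```

```text
t: 7.05
position: [0.5463, 0.2668, 0.0866]
tool_rot: [-0.001, 0.023, 1.0, -0.004]
contact_force: [-7.5, -17.1, 18.3]
opening: 0.237
grip_force: 40.6
```

```bash
python3 -m creep '[0,0,-0.2,0,0,0,0,0.6,0,0,0,0,0,0,0.6,0,0,0,0,0,0,0.6,0,0,0,0,0,0,0.6,0,0,-0.5,0,0,0]'
python3 -m creep '[1,0,0,-3,0,0,0,1,0,0,-3,0,0,0,1,0,0,-3,0,0,0,1,1,-1,-3,0,0,0,1,1,-1,-2,0,0,0]'
python3 - <<'E'
from h import *
s=snapshot('wrist');cv2.imwrite('pics/w1.png',s['image'][:,:,::-1])
w=world(s,np.ones(s["depth"].shape,bool))
def rect(lo,hi,x0,x1,y0,y1,t):
    q=w[(w[:,2]>lo)&(w[:,2]<hi)&(w[:,0]>x0)&(w[:,0]<x1)&(w[:,1]>y0)&(w[:,1]<y1)]
    if len(q)<9: print(t,len(q));return
    r=cv2.minAreaRect((q[:,:2]*1000).astype(np.float32)); print(t,len(q),np.round(r[0],1),np.round(r[1],1),round(r[2],1),np.percentile(q,[2,98],axis=0).round(4).tolist())
rect(.1,.108,.51,.57,.23,.3,"knob")
rect(.106,.117,.58,.68,.1,.24,"lamp")
rect(.06,.1,.58,.68,.1,.24,"lampbody")
E
```

```text
t: 7.55
position: [0.5456, 0.2696, 0.0907]
tool_rot: [-0.001, 0.021, 1.0, -0.0]
contact_force: [-0.0, 0.7, 0.4]
opening: 0.599
grip_force: 0.0
t: 8.05
position: [0.5253, 0.2513, 0.2338]
tool_rot: [0.001, 0.021, 1.0, 0.001]
contact_force: [0.4, 0.7, 0.4]
opening: 0.998
grip_force: 0.0
knob 516 [544.2 266.6] [20.5 20.6] 42.1 [[0.5348, 0.2568, 0.101], [0.5539, 0.2759, 0.1057]]
lamp 1893 [619.3 176.7] [39.7 44.3] 86.8 [[0.5981, 0.1594, 0.1066], [0.6394, 0.1957, 0.1136]]
lampbody 1063 [614.2 188.1] [61.2 31.4] 35.0 [[0.5968, 0.1596, 0.0611], [0.6361, 0.197, 0.099]]
```

View pics/w1.png

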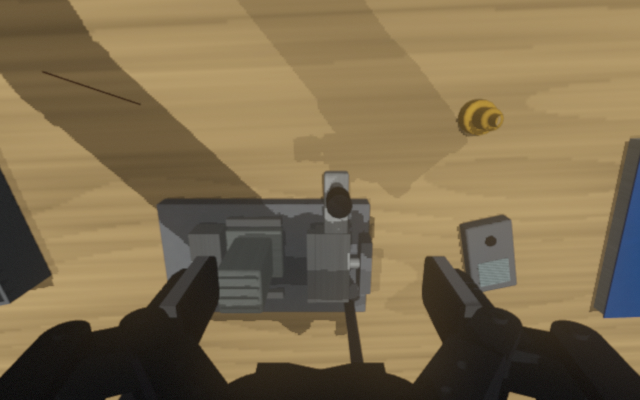

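```bash
cat >> h.py <<'E'
def lampgrasp(c,h,back=0,ang=VY,tilt=.61):
    M=rot(ang,tilt); return np.array([*c,h])+M[:,2]*(grasp_offset-back),M
E
python3 -c "
from h import *
p,M=lampgrasp([.619,.1765],.084,.11);print(p,M.round(2).tolist())
plan(p,M,6)"
```

```text
[0.56674308 0.17869021 0.15883386] [[-0.82, 0.04, 0.57], [0.03, 1.0, -0.02], [-0.57, 0.0, -0.82]]
rows 6 cm [-0.32 -1.17  1.48] rad [ 0.    -0.101 -0.   ] | total cm [-4.42 -7.02  7.79] step 1.92
```

```bash
python3 -m creep '[1,-0.35,-1.4,1.75,0,-0.122,0,1,-0.35,-1.4,1.75,0,-0.122,0,1,-0.35,-1.4,1.75,0,-0.122,0,1,-0.35,-1.4,1.75,0,-0.122,0,1,-0.35,-1.4,1.75,0,-0.122,0]'
python3 -m creep '[1,0,0,0,0,0,0,1,0,0,0,0,0,0,1,0,0,0,0,0,0,1,0,0,0,0,0,0,1,0,0,0,0,0,0]'
python3 -c "
from h import *
print(read_state()['qpos'].round(2))
p,M=lampgrasp([.619,.1765],.084,.11)
plan(p,M,1)
p,M=lampgrasp([.619,.1765],.084,0)
plan(p,M,1)
s=snapshot('wrist');cv2.imwrite('pics/w2.png',s['image'][:,:,::-1])"
```

```text
t: 8.6
position: [0.5595, 0.1791, 0.1525]
tool_rot: [0.302, 0.02, 0.953, -0.006]
contact_force: [2.4, -3.0, 0.2]
opening: 0.995
grip_force: 0.0
t: 9.1
position: [0.5607, 0.18, 0.1532]
tool_rot: [0.3, 0.021, 0.954, -0.006]
contact_force: [-0.2, 0.3, 0.1]
opening: 1.001
grip_force: 0.0
[ 0.2  -0.   -0.78  2.17  0.67  0.56  0.44]
rows 1 cm [-0.82 -0.1  -0.11] rad [ 0.    -0.002 -0.002] | total cm [-0.82 -0.1  -0.11] step 0.83
rows 1 cm [-0.83 -0.1  10.89] rad [ 0.    -0.002 -0.002] | total cm [-0.83 -0.1  10.89] step 10.92
```

View pics/w2.png

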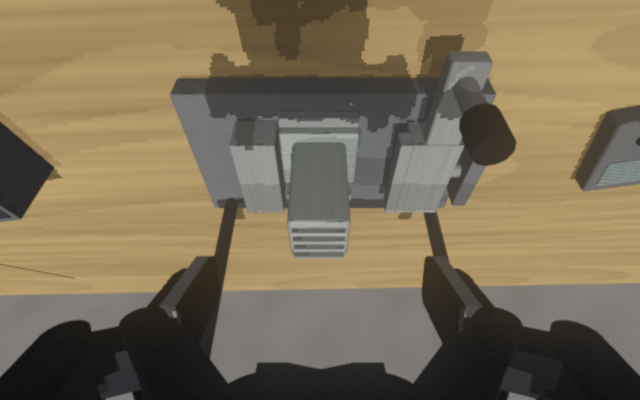

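```bash
python3 -m creep '[1,-0.4,-0.05,2,0,0,0,1,-0.4,-0.05,2,0,0,0,1,0,0,2,0,0,0,1,0,0,2,0,0,0,1,0,0,1,0,0,0]'
python3 -m creep '[1,0,0,1,0,0,0,1,0,0,0.8,0,0,0,1,0,0,0,0,0,0,1,0,0,0,0,0,0,1,0,0,0,0,0,0]'
python3 -c "
from h import *
print(read_state()['qpos'].round(2))
p,M=lampgrasp([.619,.1765],.084,0)
plan(p,M,1)"
```

```text
t: 9.65
position: [0.6182, 0.175, 0.0812]
tool_rot: [0.298, 0.021, 0.954, -0.007]
contact_force: [1.6, 0.5, -0.8]
opening: 0.995
grip_force: 0.0
t: 10.15
position: [0.628, 0.1752, 0.0686]
tool_rot: [0.3, 0.021, 0.954, -0.006]
contact_force: [-0.4, -0.3, 0.4]
opening: 0.998
grip_force: 0.0
[ 0.12  0.29 -0.68  2.12  1.14  0.53  0.09]
rows 1 cm [-0.14  0.09  0.08] rad [-0.001 -0.001 -0.001] | total cm [-0.14  0.09  0.08] step 0.18
```

```bash
python3 -m creep '[0,0,0.1,0,0,0,0,0,0,0,0,0,0,0,0,0,0,0,0,0,0,0,0,0,0,0,0,0,0,0,0,0,0,0,0]' 60
python3 -m creep '[0,0,0,0,0,0,0,0,0,0,0,0,0,0,0,0,0,0,0,0,0,0,0,0,0,0,0,0,0,0,0,0,0,0,0]'
```

```text
t: 10.65
position: [0.6281, 0.1761, 0.0684]
tool_rot: [0.3, 0.021, 0.954, -0.007]
contact_force: [-3.0, -0.7, 5.5]
opening: 0.463
grip_force: 61.6
t: 11.15
position: [0.6282, 0.1761, 0.0684]
tool_rot: [0.3, 0.021, 0.954, -0.007]
contact_force: [-4.1, -0.7, 5.9]
opening: 0.461
grip_force: 61.7
```

```bash
python3 -m creep '[0,-0.23,0.03,-0.33,0,0,0,0,-0.4,0.05,-0.57,0,0,0,0,-0.46,0.05,-0.66,0,0,0,0,-0.46,0.05,-0.66,0,0,0,0,-0.46,0.05,-0.66,0,0,0]'
python3 -m creep '[0,-0.57,0,-0.82,0,0,0,0,-0.2,0,-0.3,0,0,0,0,0,0,0,0,0,0,0,0,0,0,0,0,0,0,0,0,0,0,0,0]'
```

```text
t: 11.65
position: [0.6277, 0.1782, 0.1032]
tool_rot: [0.299, 0.021, 0.954, -0.007]
contact_force: [-1.1, -0.5, -3.2]
opening: 0.465
grip_force: 60.8
t: 12.15
position: [0.6277, 0.1781, 0.116]
tool_rot: [0.299, 0.021, 0.954, -0.007]
contact_force: [-0.4, 0.4, -4.3]
opening: 0.46
grip_force: 60.9
```

```bash
python3 -m creep '[0,0.8,0,-0.57,0,0,0,0,1.6,0,-1.1,0,0,0,0,2,0,-1.4,0,0,0,0,2,0,-1.4,0,0,0,0,1.5,0,-1.1,0,0,0]'
python3 -m creep '[0,0,0,-1,0,0,0,0,-0.5,0,-1,0,0,0,0,-0.5,0,-1,0,0,0,0,0,0,0,0,0,0,0,0,0,0,0,0,0]'
python3 - <<'E'
from h import *
st=read_state();print(st['qpos'].round(2))
M=rot(VY,.61)
p=np.array([.587,-.17,0])+M[:,2]*grasp_offset
# lamp bottom = TCP z - h ; h from grasp
h=.0684-.022
print("h",h)
p[2]=h+.10; print(p); plan(p,M,12)
s=snapshot('wrist');
w=world(s,np.ones(s["depth"].shape,bool))
s=snapshot('side');cv2.imwrite('pics/side1.png',cv2.resize(s['image'][120:320,150:450,::-1],None,fx=2.6,fy=2.6,interpolation=2))
E
```

```text
t: 12.65
position: [0.5293, 0.1825, 0.1166]
tool_rot: [0.299, 0.02, 0.954, -0.007]
contact_force: [-0.4, -0.2, -4.1]
opening: 0.463
grip_force: 61.1
t: 13.15
position: [0.5222, 0.1828, 0.1474]
tool_rot: [0.3, 0.021, 0.954, -0.007]
contact_force: [0.3, -0.3, -4.2]
opening: 0.459
grip_force: 61.3
[ 0.18 -0.08 -0.8   2.24  0.61  0.55  0.43]
h 0.046400000000000004
[ 0.59770322 -0.1704486   0.1464    ]
rows 12 cm [-0.61 -2.91  0.44] rad [-0. -0. -0.] | total cm [ -7.37 -34.96   5.29] step 3.01
```

View pics/side1.png

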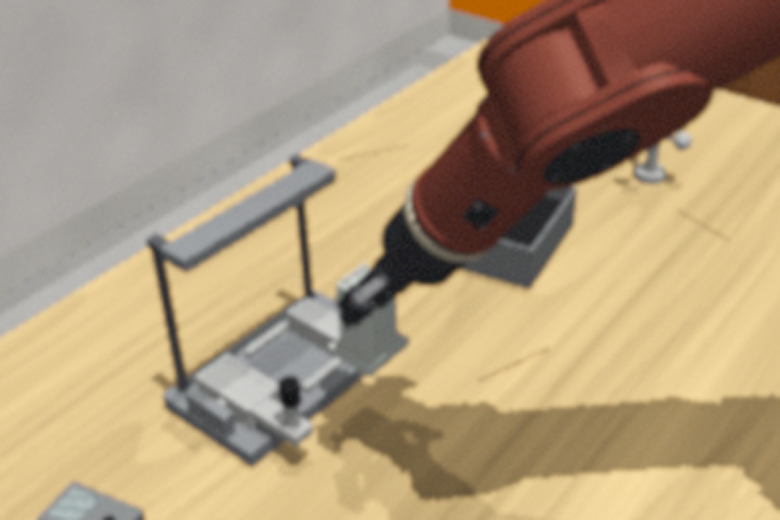

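```bash
python3 -m creep '[0,-0.2,-1,0.1,0,0,0,0,-0.6,-2.8,0.4,0,0,0,0,-0.6,-2.8,0.4,0,0,0,0,-0.6,-2.8,0.4,0,0,0,0,-0.6,-2.8,0.4,0,0,0]'
python3 -m creep '[0,-0.6,-2.8,0.4,0,0,0,0,-0.6,-2.8,0.4,0,0,0,0,-0.6,-2.8,0.4,0,0,0,0,-0.6,-2.8,0.4,0,0,0,0,-0.6,-2.8,0.4,0,0,0]'
python3 -m creep '[0,-0.6,-2.8,0.4,0,0,0,0,-0.6,-2.8,0.4,0,0,0,0,-0.5,-2,0.3,0,0,0,0,-0.2,-1,0.2,0,0,0,0,0,0,0,0,0,0]'
python3 - <<'E'
from h import *
st=read_state();print(st['qpos'].round(2))
M=rot(VY,.61); p=np.array([.587,-.17,0])+M[:,2]*grasp_offset; p[2]=.0464+.1; plan(p,M,1)
E
```

```text
t: 13.75
position: [0.5479, 0.0582, 0.1475]
tool_rot: [0.299, 0.021, 0.954, -0.007]
contact_force: [0.8, 0.2, -4.2]
opening: 0.462
grip_force: 61.4
t: 14.25
position: [0.5776, -0.083, 0.1479]
tool_rot: [0.298, 0.02, 0.954, -0.007]
contact_force: [-0.1, 0.5, -4.0]
opening: 0.459
grip_force: 61.4
t: 14.75
position: [0.5969, -0.1704, 0.1479]
tool_rot: [0.298, 0.022, 0.954, -0.007]
contact_force: [0.1, -0.5, -5.2]
opening: 0.463
grip_force: 61.4
[ 0.27  0.01  0.01  2.16 -0.36  0.39  2.1 ]
rows 1 cm [ 0.02 -0.    0.17] rad [-0.002 -0.004 -0.003] | total cm [ 0.02 -0.    0.17] step 0.18
```

```bash
python3 -m creep '[0,0.4,0,0.57,0,0,0,0,0.68,0,0.98,0,0,0,0,0.68,0,0.98,0,0,0,0,0.68,0,0.98,0,0,0,0,0.4,0,0.57,0,0,0]'
python3 -m creep '[0,0.12,0,0.16,0,0,0,0,0,0,0,0,0,0,0,0.06,0,0.08,0,0,0,0,0,0,0,0,0,0,0,0,0,0,0,0,0]'
```

```text
t: 15.25
position: [0.5966, -0.1671, 0.0978]
tool_rot: [0.298, 0.02, 0.954, -0.006]
contact_force: [0.2, 0.1, -4.6]
opening: 0.46
grip_force: 61.5
t: 15.75
position: [0.5977, -0.1688, 0.0973]
tool_rot: [0.3, 0.021, 0.954, -0.007]
contact_force: [-0.2, -0.3, -4.1]
opening: 0.458
grip_force: 61.5
```

```bash
python3 -m creep '[0,0.11,0,0.16,0,0,0,0,0.11,0,0.16,0,0,0,0,0.11,0,0.16,0,0,0,0,0.06,0,0.08,0,0,0,0,0,0,0,0,0,0]'
python3 -m creep '[0,0.06,0,0.08,0,0,0,0,0.06,0,0.08,0,0,0,0,0.06,0,0.08,0,0,0,0,0,0,0,0,0,0,0,0,0,0,0,0,0]'
```

```text
t: 16.25
position: [0.5973, -0.1687, 0.0896]
tool_rot: [0.299, 0.021, 0.954, -0.007]
contact_force: [0.4, -0.1, -4.1]
opening: 0.464
grip_force: 61.5
t: 16.75
position: [0.5973, -0.1687, 0.087]
tool_rot: [0.299, 0.021, 0.954, -0.007]
contact_force: [-0.2, 0.8, -4.1]
opening: 0.461
grip_force: 61.5
```

Bottom is now about 0.0406; small steps from here.

```bash
python3 -m creep '[0,0.06,0,0.08,0,0,0,0,0,0,0,0,0,0,0,0.06,0,0.08,0,0,0,0,0,0,0,0,0,0,0,0,0,0,0,0,0]'
python3 -m creep '[0,0.06,0,0.08,0,0,0,0,0,0,0,0,0,0,0,0,0,0,0,0,0,0,0,0,0,0,0,0,0,0,0,0,0,0,0]'
```

```text
t: 17.25
position: [0.5972, -0.1687, 0.085]
tool_rot: [0.299, 0.021, 0.954, -0.007]
contact_force: [0.4, -0.2, -4.5]
opening: 0.464
grip_force: 61.5
t: 17.75
position: [0.5973, -0.1687, 0.0841]
tool_rot: [0.299, 0.021, 0.954, -0.007]
contact_force: [0.0, -0.4, -3.0]
opening: 0.46
grip_force: 61.7
```

```bash
python3 -m creep '[0,0.06,0,0.08,0,0,0,0,0,0,0,0,0,0,0,0,0,0,0,0,0,0,0,0,0,0,0,0,0,0,0,0,0,0,0]'
```

```text
t: 18.25
position: [0.5979, -0.1688, 0.0841]
tool_rot: [0.3, 0.021, 0.954, -0.007]
contact_force: [-4.6, 1.7, 5.5]
opening: 0.461
grip_force: 62.5
```

```bash
python3 -m creep '[0.5,0,0,0,0,0,0,0.6,0,0,0,0,0,0,0.9,0,0,0,0,0,0,1,0,0,0,0,0,0,1,0,0,0,0,0,0]' 20
python3 -m creep '[1,0,0,0,0,0,0,1,0,0,-0.5,0,0,0,1,0,0,-1.5,0,0,0,1,0,0,-2,0,0,0,1,0,0,-2,0,0,0]'
python3 -m creep '[1,0,0,-2,0,0,0,1,0,0,-2,0,0,0,1,0,0,-2,0,0,0,1,0,0,-1,0,0,0,1,0,0,0,0,0,0]'
python3 - <<'E'
from h import *
s=snapshot('wrist');cv2.imwrite('pics/w3.png',s['image'][:,:,::-1])
w=world(s,np.ones(s["depth"].shape,bool))
q=w[(w[:,2]>.118)&(w[:,2]<.135)&(abs(w[:,0]-.587)<.06)&(abs(w[:,1]+.17)<.05)]
print(len(q),cv2.minAreaRect((q[:,:2]*1000).astype(np.float32)),np.percentile(q,[2,98],axis=0))
s=snapshot('side')
m=masks_of('side','jaw_knob')[0]; k=world(s,m["region"]); k=k[k[:,2]>.1]; print(k.mean(0))
E
```

```text
t: 18.75
position: [0.5972, -0.1687, 0.083]
tool_rot: [0.299, 0.021, 0.954, -0.007]
contact_force: [-0.7, -0.1, 0.2]
opening: 0.995
grip_force: 0.0
t: 19.25
position: [0.5622, -0.1672, 0.1327]
tool_rot: [0.299, 0.021, 0.954, -0.007]
contact_force: [0.9, 0.7, 0.7]
opening: 0.997
grip_force: 0.0
t: 19.75
position: [0.5231, -0.1658, 0.1913]
tool_rot: [0.301, 0.021, 0.954, -0.007]
contact_force: [-0.1, 0.7, -1.4]
opening: 0.996
grip_force: 0.0
2282 ((588.147216796875, -168.25482177734375), (40.04841613769531, 43.2474479675293), 87.56375885009766) [[ 0.56705908 -0.18687368  0.11880617]
 [ 0.60501924 -0.14918175  0.1286343 ]]
[0.54255222 0.26678338 0.10303248]
```

View pics/w3.png

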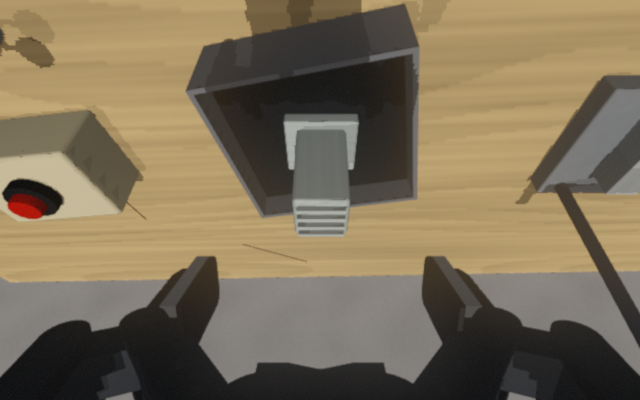

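The lamp stands upright, centred in the tote at about pixel (320, 180). The knob is still at its back position (y = 0.267) and the gripper is clear.

```bash
python3 -c "
from station import *
print(job_done())"
```

```text
the job is handed in; nothing more can be done
None
```

The job is handed in, with no verdict returned: the jaw is fully back at its stop, and the lamp stands upright within about 2 mm of the tote's centre, set down at roughly 10 N after feeling for the floor, with the gripper clear.

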